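# Run up the newly fitted wheel on the hold-to-run control

### The arm

A 7-joint arm with a two-finger parallel gripper is mounted at the origin on the work surface. World frame = base frame: x ahead of the robot, y to its left, z up, the work surface at z = 0. Lengths are in m, angles in rad, forces in N, time in s.
With the tool pointing down it reaches from about 0.4 to 0.875 m from the base axis. Payload 4.4 kg.
Tool frame: the origin (TCP) lies at the very end of the fingers, on their centre line; the grasp point (between the pads) lies 19 mm behind it; z points along the fingers, y is the line along which they close (so a half turn about z gives the same grasp; the last joint's range is limited). The gripper opens to 85 mm and grips with 20 to 120 N. Pads are 22 mm wide; open, the fingers measure 114 mm over their backs; the gripper's body (76 mm by 85 mm) begins 54 mm behind the grasp point. The pads swing forward as they close: fully open they stand 13 mm farther back than shut.
Start: joints at [1.092, 0.628, 0.038, 1.517, -0.027, 0.996, -0.02], TCP at [0.261, -0.595, 0.193] pointing down, gripper open.
Joint ranges: [-3.06, 3.06], [-0.37, 2.12], [-1.25, 1.32], [0.18, 2.47], [-1.1, 4.24], [0.23, 1.98], [-2.94, 2.94]. Speed limits (rad/s): [2.57, 2.57, 3.14, 3.14, 3.14, 3.14, 3.14].

### API

Orientations are given as a 3x3 rotation matrix whose columns are the frame's x, y, z axes.
In Python, from rig import arm gives the robot as it stands.
- The arm moves only by the tool drive_tool, never from a script. Its argument "increments" is a list of rows, each a list of 2 entries, a list of its own where there are three numbers: the shift along the tool's x, y, z in mm, then the turn about the tool's z in degrees. A call has 1 to 5 rows; each row shifts and turns the commanded pose from where the row before left it, along the tool's axes as they then stand; what a row does not reach is not made up. A row lasts 1/10 s, in which the tool goes at most 50 mm and 8.59 degrees, less where a joint would pass 70% of its speed; a pose out of reach is approached as far as the arm can. A call is refused whole if a number of a shift passes 50 or a number of a turn 8.59, either way. A call with a gripper value outside its range is refused whole. "jaw" is the opening, from 0 (shut) to 1 (fully open), set as the call begins (left out, the last holds). The fingers move at their own pace and stop on an object; the grip force is fixed at half the most. Time passes only in rows, so rows that do not move let the fingers close. It gives the time, the measured TCP pose, the force, the opening and the grip force at its end, in the units of the state.
- arm.read_state(): the state, without advancing time (a new reading comes with each control period).
- arm.capture(name): name is "scene" or "top"; returns a dict with "pixels" (480x640x3 uint8, blue, green, red), "depth" (480x640 float32, m along the optical axis (not along the pixel's ray), 0 where there is no reading), "fx", "fy", "cx", "cy" (pixels), "R" (3x3) and "t" (3): a world point X has camera coordinates R X + t. Camera axes: x right, y down, z forward; pixel columns grow to the right and rows downward; lengths in m; the calibration is good to about 2 mm. A picture is of the moment at which its call begins.
- arm.job_done(): hands the job in; it is judged then, once.
The state is a dict: "clock": time; "q": joint angles; "joint_velocities": joint speeds; "effort": joint torques, N m; "ee_pos": TCP position; "tool_rot": TCP orientation; "contact_force": force on the tool from outside, world axes, zero at the start; "moment": the same for the moment, N m; "opening": finger opening in m; "gripper_force": force on a finger pad.
Only numpy, scipy, OpenCV 4.12 (cv2) and the standard library are available. Lean on these libraries where they do the work, as an engineer would, in place of code of your own. Each camera call takes 0.05 s, during which the arm holds its last target. There are 200 camera calls.

### The job

One of the two spindles of this twin polishing lathe has just had a wheel fitted; the other is parked under its plastic thread cover and must stay off. Run the fitted wheel up to full speed for its test run: turn the control in front of that spindle clockwise past its first two notches to the third and hold it there against its return spring for at least three seconds. Finish still holding it at the third notch, with the goblet, the polishing bar and the spanner left where they are.

Things in the scene. Friction and masses are not known exactly. Their poses are not given: they have to be found in the camera images.
- lathe: twin polishing lathe, fixed: green base 360 (x) by 460 mm (y), deck 60 mm above the bench, two ribbed motors end to end across it, 227 mm high, a spindle out of each end. Origin at the middle of its underside; x away from the worker, y left, z up. Control axes at x -122, y +130 (left) and -130 mm (right); motor fronts at x +28 mm
- left_spindle (a point): point on the axis of the left (+y) spindle where a wheel sits, 160 mm above the bench (the spindles run along the lathe's y)
- right_spindle (a point): point on the axis of the right (-y) spindle where a wheel sits, 160 mm above the bench
- wheel: the fitted wheel: grey bonded disc 116 mm in diameter, 24 mm wide, with steel flanges and nuts, on one of the two spindles; origin at its centre, which lies on that spindle's point; its axle is its y axis
- cover: the thread cover: plain grey plastic tube 28 mm in diameter, 78 mm long, on the other spindle; origin at its middle
- left_dial (a joint): turn of the left control (in front of the left spindle), which faces straight up: 0 = off, grows as it turns CLOCKWISE seen from above. Detents: notch 1 at 0.436 rad, 2 at 0.873, 3 at 1.309; solid stop at 1.37. A spring returns it to off from everywhere; the detents are felt as bumps but do not hold it. Turning effort 0.12 N m at off, 0.28 at notch 3, +-0.07 over the bumps
- right_dial (a joint): turn of the right control (in front of the right spindle), which faces straight up: 0 = off, grows as it turns CLOCKWISE seen from above. Detents: notch 1 at 0.436 rad, 2 at 0.873, 3 at 1.309; solid stop at 1.37. A spring returns it to off from everywhere; the detents are felt as bumps but do not hold it. Turning effort 0.12 N m at off, 0.28 at notch 3, +-0.07 over the bumps
- left_handle: black bar handle of the left control: 68 mm long, 14 mm wide (10 mm in the 22 mm at the nose), 34 mm high, on a 68 mm round skirt turning with it. Origin on the dial's axis at the bar's foot (skirt top), 72 mm above the bench; z up, x along the bar to its nose (pointer, pale line on top), 38 mm away; tail 30 mm. Off: nose 37.5 deg left of the lathe's x; notch 3: 37.5 deg right
- right_handle: black bar handle of the right control: 68 mm long, 14 mm wide (10 mm in the 22 mm at the nose), 34 mm high, on a 68 mm round skirt turning with it. Origin on the dial's axis at the bar's foot (skirt top), 72 mm above the bench; z up, x along the bar to its nose (pointer, pale line on top), 38 mm away; tail 30 mm. Off: nose 37.5 deg left of the lathe's x; notch 3: 37.5 deg right
- compound: bar of polishing compound, 105 x 44 x 34 mm, lying loose on the lathe's deck between the two controls; origin at the middle of its underside
- goblet: silver goblet, 125 mm high, 68 mm across, standing loose on the bench to the left of the lathe; origin at the middle of its foot
- spanner: steel spanner 170 mm long, lying loose on the bench to the right of the lathe; origin at its middle, on the bench

How it is judged:
On the way:
1. the control of the spindle with the wheel is held at its third notch by the fingers for three seconds (2.7 s are enough) (((distance between wheel and left_spindle below 0.03 m and value of joint left_dial above 1.2 rad and value of joint right_dial below 0.15 rad and contact force between left_handle and the fingers above 1 N) or (distance between wheel and right_spindle below 0.03 m and value of joint right_dial above 1.2 rad and value of joint left_dial below 0.15 rad and contact force between right_handle and the fingers above 1 N))), for 2.7 s.
At the end, for the whole second after the job is handed in: The control in front of the spindle that carries the wheel stands at its third notch (joint above 1.2 rad, i.e. within about 6 deg of the notch, up to its stop), with the fingers pressing on its handle (more than 1 N) to keep it there; the other control is off (below 0.15 rad) (((distance between wheel and left_spindle below 0.03 m and value of joint left_dial above 1.2 rad and value of joint right_dial below 0.15 rad and contact force between left_handle and the fingers above 1 N) or (distance between wheel and right_spindle below 0.03 m and value of joint right_dial above 1.2 rad and value of joint left_dial below 0.15 rad and contact force between right_handle and the fingers above 1 N))); the arm keeps its last pose, push and grip.
It fails at once if the control of the covered spindle is turned ((distance between cover and left_spindle below 0.03 m and value of joint left_dial above 0.2 rad) or (distance between cover and right_spindle below 0.03 m and value of joint right_dial above 0.2 rad)).
It fails at once if the goblet is pushed away or knocked over (distance of goblet from where it was at the start of the episode above 0.03 m or angle between goblet's own z axis and vertical above 0.5 rad).
It fails at once if the compound is pushed away or knocked over (distance of compound from where it was at the start of the episode above 0.03 m).
It fails at once if the spanner is pushed away or knocked over (distance of spanner from where it was at the start of the episode above 0.03 m).
It also fails if it takes over 43 s, if anything falls off the work surface, if the arm or the gripper's body presses on something with over 40 N, if the wrist force passes 120 N, or if a joint passes its speed limit or range.

## Working session

There is one attempt and no reset: what is moved stays moved. The work goes in short steps, Python scripts to look and compute and a tool call to move; the robot and the scene stay as the last step left them, time stands still between calls to the robot, and variables do not carry over. Pictures are saved under pics/ and viewed, at most 10 in all, crops included, and the job is handed in when it is done.

Besides the shell and the picture viewer there is one more tool, called after "Call:" as name(argument=value, ...), one argument or row to a line, values as JSON. drive_tool: Moves the arm, as the interface text tells. Its arguments: {"type":"object","properties":{"increments":{"type":"array","items":{"type":"array"}},"jaw":{"type":"number"}},"required":["increments"]}

```bash
mkdir -p pics; python3 - <<'E'
from rig import arm
import cv2,numpy as np
for n in("scene","top"):
    c=arm.capture(n); cv2.imwrite(f"pics/{n}0.png",c["pixels"]); np.savez(f"{n}0.npz",**c); print(n,c["fx"],(-c["R"].T@c["t"]).round(3),c["R"].round(2).tolist())
s=arm.read_state(); print(s["clock"],s["ee_pos"],np.round(s["tool_rot"],3).tolist(),s["contact_force"],s["opening"])
E
```

```text
scene 465.23840987417356 [ 0.98  -0.352  0.924] [[0.71, 0.7, -0.01], [0.58, -0.59, -0.55], [-0.39, 0.39, -0.83]]
top 496.92272782607176 [ 0.436 -0.     1.128] [[0.01, -1.0, 0.01], [-0.98, -0.02, -0.18], [0.18, -0.01, -0.98]]
0.1 [ 0.26055178 -0.59481681  0.19240666] [[0.916, 0.401, -0.001], [0.401, -0.916, 0.002], [-0.0, -0.002, -1.0]] [-0.43636538  0.70108795 -0.11397509] 0.08512590826823392
```

View pics/scene0.png

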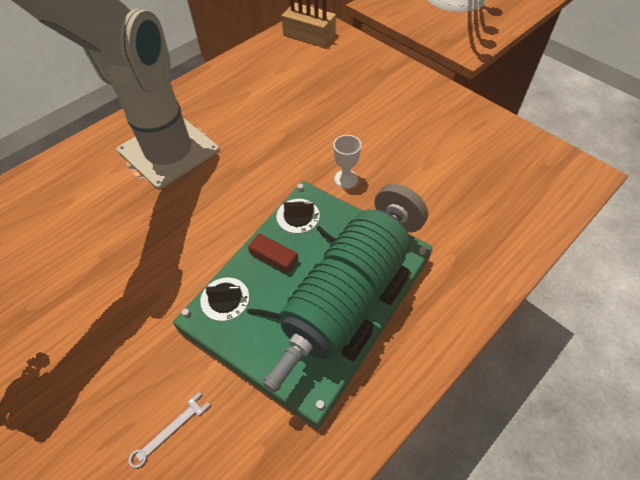

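View pics/top0.png

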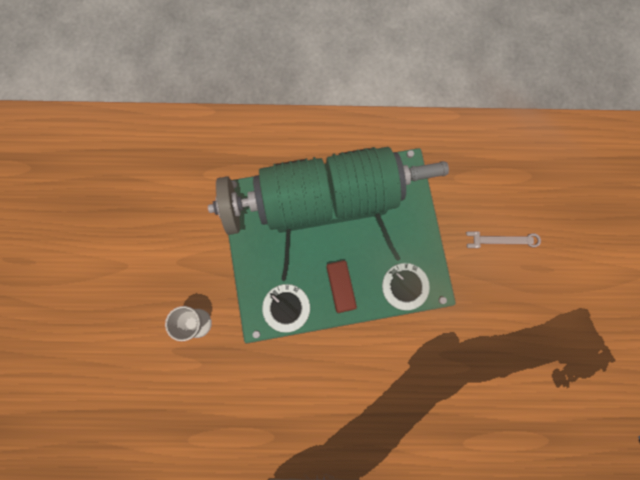

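The wheel is on the left spindle (top view, pixel 228,205) and the cover on the right (430,170). So I want the left dial, at about (286,307), with its nose pointing up and to the left.

```bash
cat > loc.py <<'E'
import cv2,numpy as np
def ray(c,u,v,z):
    d=c["R"].T@np.array([(u-c["cx"])/c["fx"],(v-c["cy"])/c["fy"],1]); o=-c["R"].T@c["t"]
    return o+d*(z-o[2])/d[2]
def skirts(c):
    p=c["pixels"].astype(int); m=((p.min(2)>150)&(p.max(2)-p.min(2)<40)).astype(np.uint8)
    out=[]
    for k in cv2.findContours(m,cv2.RETR_EXTERNAL,cv2.CHAIN_APPROX_NONE)[0]:
        h=cv2.convexHull(k)
        if cv2.contourArea(h)>1000:
            e=cv2.fitEllipse(h); out.append((e,h))
    return out
E
python3 - <<'E'
from loc import *
for n in("scene","top"):
    c=dict(np.load(n+"0.npz")); P=[]
    for e,h in skirts(c):
        w=np.array([ray(c,*q,.071)[:2] for q in h[:,0,:].astype(float)])
        (x,y),r=cv2.minEnclosingCircle((w*1000).astype(np.float32))
        print(n,np.round(e[0],1),np.round(e[1],1),ray(c,*e[0],.072).round(4),"circ",x,y,r)
c=dict(np.load("top0.npz"))
im=cv2.resize(c["pixels"][270:345,235:335],None,fx=8,fy=8,interpolation=cv2.INTER_CUBIC)
cv2.imwrite("pics/dial.png",im)
from rig import arm
E
```

```text
scene [625.5 425.2] [30.6 78.7] [1.213  0.1465 0.072 ] circ 1192.2694091796875 140.05819702148438 53.107940673828125
scene [169.5 428.9] [ 25.8 108.9] [ 0.6508 -0.4177  0.072 ] circ 649.486572265625 -419.2391662597656 78.00779724121094
scene [224.3 298.6] [41.8 49.9] [ 0.5178 -0.1911  0.072 ] circ 516.480712890625 -189.92637634277344 50.00728988647461
scene [614.7 303.7] [149.7 237.3] [1.0911 0.3569 0.072 ] circ 1022.3116455078125 388.17547607421875 284.3420104980469
scene [544.1 115.7] [30.4 61. ] [0.6976 0.7582 0.072 ] circ 696.3261108398438 752.1788330078125 82.5005111694336
scene [591.4 109.5] [ 73.7 140.2] [0.7761 0.8696 0.072 ] circ 732.6495361328125 856.5645751953125 227.25515747070312
top [285.7 308. ] [46.9 47.7] [0.4596 0.0644 0.072 ] circ 459.9027404785156 64.38434600830078 49.75530242919922
top [405.5 286.3] [45.8 46.8] [ 0.5085 -0.1882  0.072 ] circ 509.5679931640625 -188.17613220214844 49.64485168457031
top [382.2  83.1] [ 58.9 122.7] [ 0.9703 -0.1427  0.072 ] circ 954.2625122070312 -126.59564971923828 117.7125473022461
```

View pics/dial.png

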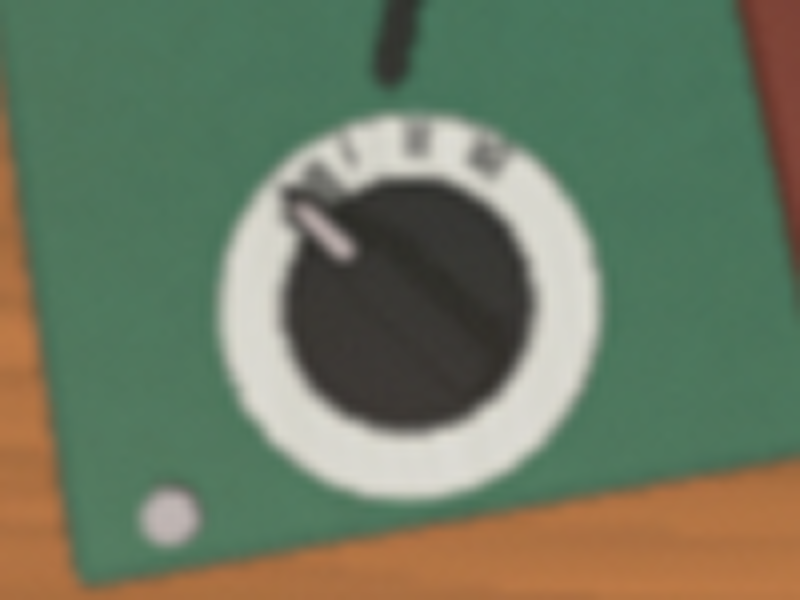

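```bash
python3 - <<'E'
from loc import *
for n in("scene","top"):
    c=dict(np.load(n+"0.npz"))
    p=c["pixels"].astype(int)
    for z in (.060,.062,.064):
      for lo in (120,):
        m=((p.min(2)>lo)&(p.max(2)-p.min(2)<45)).astype(np.uint8)
        for k in cv2.findContours(m,cv2.RETR_EXTERNAL,cv2.CHAIN_APPROX_NONE)[0]:
            h=cv2.convexHull(k)
            if cv2.contourArea(h)<900: continue
            w=np.array([ray(c,*q,z)[:2] for q in h[:,0,:].astype(float)],np.float32)
            e=cv2.fitEllipse(w*1000)
            if 80<e[1][0]<110 and e[1][1]<115: print(n,z,np.round(e[0],1),np.round(e[1],1))
# pale pointer line at z=.106 (both views)
    for name,(u0,v0) in dict(top=(277,300),scene=(300,203)).items():
        if name!=n: continue
        q=p[v0-25:v0+25,u0-25:u0+25]; d=c["depth"][v0-25:v0+25,u0-25:u0+25]
        V,U=np.mgrid[v0-25:v0+25,u0-25:u0+25]
        cam=np.stack([(U-c["cx"])/c["fx"]*d,(V-c["cy"])/c["fy"]*d,d],-1)
        W=(cam-c["t"])@c["R"]
        s=(W[...,2]>.097)&(W[...,2]<.112)&(q.max(2)<255)
        X=W[s]; print(n,len(X),X.mean(0).round(4),np.cov(X[:,:2].T)*1e6)
        ev,E=np.linalg.eigh(np.cov(X[:,:2].T)); print("bar dir",np.degrees(np.arctan2(E[1,1],E[0,1])),np.sqrt(ev))
E
```

```text
scene 0.06 [ 510.1 -188. ] [101.7 102.2]
scene 0.06 [461.3  67.4] [ 99.  102.8]
scene 0.062 [ 511.2 -188.3] [101.5 101.9]
scene 0.062 [462.5  66.5] [ 98.7 102.6]
scene 0.064 [ 512.3 -188.7] [101.3 101.7]
scene 0.064 [463.7  65.5] [ 98.5 102.3]
scene 193 [0.4662 0.0669 0.1042] [[172.30400099 173.87290238]
 [173.87290238 212.55686959]]
bar dir 48.30140687166238 [0.00417092 0.01916936]
top 0.06 [460.4  65.2] [102.  102.1]
top 0.06 [ 509.9 -190.6] [101.5 102.3]
top 0.062 [460.4  65.1] [101.8 102. ]
top 0.062 [ 509.7 -190.2] [101.4 102.1]
top 0.064 [460.4  65. ] [101.6 101.8]
top 0.064 [ 509.6 -189.9] [101.2 101.9]
top 207 [0.4608 0.0646 0.104 ] [[164.10291707 169.75157144]
 [169.75157144 206.85431678]]
bar dir 48.5885524939447 [0.00379295 0.01888308]
```

Call:
drive_tool(
  increments=[
    [[20, 0, 0], -5],
    [[30, 0, 0], -5],
    [[40, 0, 0], -5],
    [[40, 0, 0], -5],
    [[40, 0, 0], -5],
  ],
  jaw=0.6,
)

```text
clock: 0.6
ee_pos: [0.4001, -0.4972, 0.1927]
tool_rot: [[0.658, 0.753, -0.0], [0.753, -0.658, 0.001], [0.0, -0.0, -1.0]]
contact_force: [0.2, -0.6, 0.6]
opening: 0.0512
gripper_force: 0.0
```

Call:
drive_tool(
  increments=[
    [[30, -21, 0], 0],
    [[30, -21, 0], 0],
    [[30, -21, 0], 0],
    [[30, -21, 0], 0],
    [[30, -21, 0], 0],
  ],
)

```text
clock: 1.1
ee_pos: [0.4189, -0.3146, 0.1929]
tool_rot: [[0.661, 0.751, -0.0], [0.751, -0.661, 0.0], [0.0, -0.001, -1.0]]
contact_force: [1.3, 0.6, 0.5]
opening: 0.0514
gripper_force: 0.0
```

Call:
drive_tool(
  increments=[
    [[30, -21, 0], 0],
    [[30, -21, 0], 0],
    [[30, -21, 0], 0],
    [[30, -21, 0], 0],
    [[30, -21, 0], 0],
  ],
)

```text
clock: 1.6
ee_pos: [0.4392, -0.1328, 0.1931]
tool_rot: [[0.661, 0.751, -0.0], [0.751, -0.661, 0.0], [-0.0, -0.0, -1.0]]
contact_force: [1.2, -0.7, 0.5]
opening: 0.0512
gripper_force: 0.0
```

Call:
drive_tool(
  increments=[
    [[30, -21, 0], 0],
    [[30, -21, 0], 0],
    [[30, -21, 0], 0],
    [[30, -21, 0], 0],
    [[20, -15, 0], 0],
  ],
)

```text
clock: 2.1
ee_pos: [0.4576, 0.039, 0.1931]
tool_rot: [[0.659, 0.752, 0.0], [0.752, -0.659, 0.001], [0.001, -0.001, -1.0]]
contact_force: [0.7, 0.1, -0.4]
opening: 0.0515
gripper_force: 0.0
```

```bash
cat > off.py <<'E'
from rig import arm
import numpy as np
s=arm.read_state(); R=np.array(s["tool_rot"])
print(s["clock"],np.round(s["ee_pos"],4),"yaw",np.degrees(np.arctan2(R[1,0],R[0,0])),"tool mm to axis",(R.T@(np.array([.461,.065,.080])-s["ee_pos"])*1000).round(1))
print(np.round(s["q"],2),np.round(s["contact_force"],1),np.round(s["moment"],2),s["opening"],s["gripper_force"])
E
python3 off.py
```

```text
2.1 [0.4576 0.039  0.1931] yaw 48.794974354547165 tool mm to axis [ 21.7 -14.5 113.2]
[-0.03  0.36 -0.16  2.02  0.08  0.76 -0.95] [ 0.7  0.1 -0.4] [-0.03 -0.01  0.03] 0.05147722615936627 0.0
```

Call:
drive_tool(
  increments=[
    [[15, -10, 0], 0],
    [[7, -4, 15], 0],
    [[0, 0, 20], 0],
    [[0, 0, 15], 0],
    [[0, 0, 0], 0],
  ],
)

```text
clock: 2.6
ee_pos: [0.4599, 0.0617, 0.1415]
tool_rot: [[0.66, 0.751, -0.004], [0.751, -0.66, -0.001], [-0.004, -0.003, -1.0]]
contact_force: [-0.6, 0.1, 0.1]
opening: 0.0512
gripper_force: 0.0
```

```bash
python3 off.py; python3 - <<'E'
from rig import arm
import cv2
c=arm.capture("scene"); cv2.imwrite("pics/s1.png",cv2.resize(c["pixels"][130:290,190:400],None,fx=3,fy=3))
E
```

```text
2.6 [0.4599 0.0617 0.1415] yaw 48.6740643076574 tool mm to axis [ 3.4 -1.1 61.5]
[-0.09  0.45 -0.15  2.07  0.11  0.63 -1.03] [-0.6  0.1  0.1] [ 0.03 -0.   -0.01] 0.051180574282021184 0.0
```

View pics/s1.png

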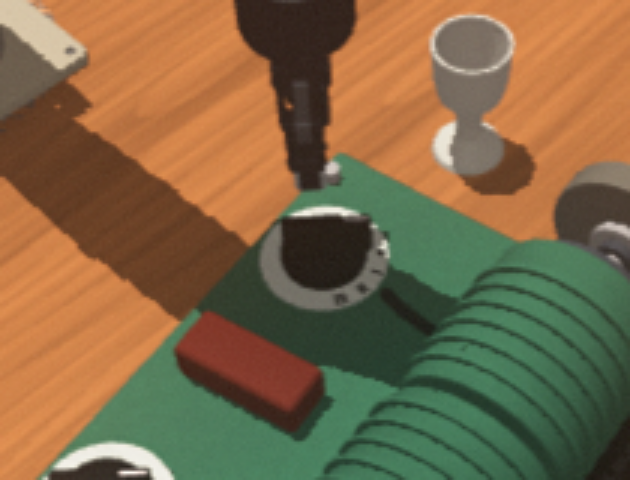

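The gripper is above the left handle (crop 325,245) with its fingers either side of the bar's line. It is clear of the goblet and the compound, so I'll go down in small steps.

Call:
drive_tool(
  increments=[
    [[3, -1, 10], 0],
    [[0, 0, 15], 0],
    [[0, 0, 12], 0],
    [[0, 0, 10], 0],
    [[0, 0, 5], 0],
  ],
)

```text
clock: 3.15
ee_pos: [0.4628, 0.0649, 0.0906]
tool_rot: [[0.661, 0.751, -0.0], [0.751, -0.661, -0.0], [-0.0, -0.0, -1.0]]
contact_force: [-0.6, 0.6, 0.6]
opening: 0.0514
gripper_force: 0.0
```

```bash
python3 off.py
```

```text
3.15 [0.4628 0.0649 0.0906] yaw 48.64664583101495 tool mm to axis [-1.1 -1.4 10.6]
[-0.11  0.54 -0.12  2.11  0.13  0.5  -1.06] [-0.6  0.6  0.6] [-0.04 -0.02  0.05] 0.05135025228485992 0.0
```

Call:
drive_tool(
  increments=[
    [[-1, -1, 5], 0],
    [[0, 0, 4], 0],
    [[0, 0, 0], 0],
    [[0, 0, 0], 0],
  ],
)

```text
clock: 3.55
ee_pos: [0.4617, 0.0648, 0.0824]
tool_rot: [[0.661, 0.751, 0.0], [0.751, -0.661, 0.0], [0.0, 0.0, -1.0]]
contact_force: [0.4, 0.2, -1.0]
opening: 0.0515
gripper_force: 0.0
```

Call:
drive_tool(
  increments=[
    [[0, 0, 0], 0],
    [[0, 0, 0], 0],
    [[0, 0, 0], 0],
    [[0, 0, 0], 0],
    [[0, 0, 0], 0],
  ],
  jaw=0,
)

```text
clock: 4.05
ee_pos: [0.4615, 0.0648, 0.0823]
tool_rot: [[0.661, 0.751, 0.0], [0.751, -0.661, 0.0], [0.0, 0.0, -1.0]]
contact_force: [-1.0, -0.6, 1.0]
opening: -0.0
gripper_force: 0.0
```

```bash
python3 off.py
```

```text
4.05 [0.4615 0.0648 0.0823] yaw 48.6501534997462 tool mm to axis [-0.2 -0.5  2.3]
[-0.12  0.55 -0.12  2.12  0.14  0.47 -1.06] [-1.  -0.6  1. ] [-0.03  0.    0.03] -3.8332299339205785e-05 0.0
```

```bash
python3 - <<'E'
from rig import arm
import cv2,numpy as np
a=arm.capture("scene")["pixels"][150:270,230:370]; b=arm.capture("top")["pixels"][250:370,220:360]
cv2.imwrite("pics/s2.png",cv2.resize(np.vstack([a,b]) if 0 else np.hstack([a,b]),None,fx=2.8,fy=2.8,interpolation=cv2.INTER_CUBIC))
E
```

```text
(no output)
```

View pics/s2.png

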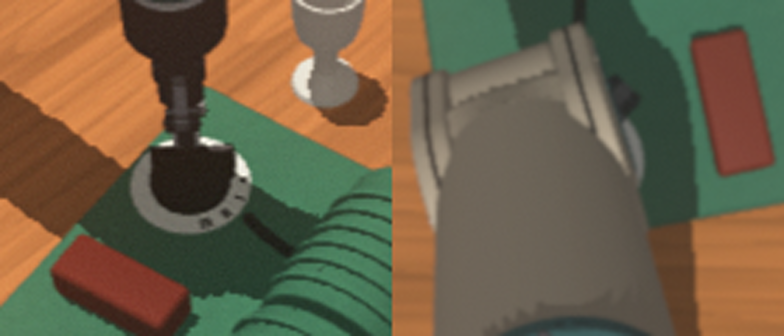

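```bash
python3 - <<'E'
from rig import arm
import cv2,numpy as np
c=arm.capture("scene"); s=arm.read_state()
def pr(X): x=c["R"]@np.array(X)+c["t"]; return (x[:2]/x[2]*c["fx"]+[c["cx"],c["cy"]]).round(1),x[2].round(3)
print("tcp",pr(s["ee_pos"]),"bar top",pr([.461,.065,.106]),"grasp",pr(s["ee_pos"]+np.array([0,0,.019])))
for v in range(176,226,3):
    r=[]
    for u in range(284,318,4):
        d=float(c["depth"][v,u]); W=c["R"].T@(np.array([(u-c["cx"])/c["fx"]*d,(v-c["cy"])/c["fy"]*d,d])-c["t"])
        t=np.array(s["tool_rot"]).T@(W-[.461,.065,0]); r.append("%4d,%4d,%4d"%(t[0]*1000,t[1]*1000,W[2]*1000))
    print(v," | ".join(r))
E
```

```text
tcp (array([296.1, 210. ]), np.float64(1.068)) bar top (array([295.4, 203.3]), np.float64(1.048)) grasp (array([295.6, 204.8]), np.float64(1.052))
176  -31,-182,  -1 |   -7,  34, 235 |    0,  39, 239 |    8,  40, 240 |   15,  22, 219 |   21,-178,  -1 |   32,-174,   2 |   43,-177,  -2 |   53,-173,   2
179  -31,-170,   0 |   -9,  17, 207 |    0,  39, 231 |    7,  39, 230 |   14,   8, 194 |   21,-167,   0 |   31,-167,  -1 |   42,-166,  -1 |   52,-163,   0
182  -31,-159,   0 |  -10,  17, 198 |    0,  42, 225 |    7,  43, 226 |   14,  12, 190 |   21,-103,  59 |   31,-154,   1 |   41,-152,   2 |   52,-157,  -3
185  -31,-148,   1 |  -10,  17, 189 |    0,  47, 222 |    6,  45, 219 |   14,  18, 188 |   21, -92,  60 |   30, -90,  62 |   40, -90,  61 |   51,-144,   0
188  -31,-138,   0 |  -21,-138,   0 |   -3,  10, 171 |    6,  52, 218 |   14,  44, 208 |   20, -83,  60 |   30, -85,  56 |   40, -80,  62 |   49, -81,  60
191  -32,-129,   0 |  -21,-131,  -3 |   -1,  54, 213 |    6,  56, 214 |   14,  58, 216 |   20, -72,  61 |   29, -73,  60 |   39, -72,  60 |   49, -70,  61
194  -32,-121,  -2 |  -
[... 981 characters left out ...]
 8,   7,  82 |   17,   5,  80 |   27,   5,  78 |   36,   6,  78 |   45,  -5,  62
215  -28,   4,  70 |  -19,   7,  74 |  -10,   7,  74 |    0,   6,  71 |    8,   6,  70 |   17,   7,  71 |   26,   8,  71 |   35,   6,  67 |   45,   2,  62
218  -29,   6,  63 |  -19,  13,  71 |  -10,  13,  70 |   -1,  17,  74 |    7,  14,  70 |   17,  14,  68 |   26,  18,  72 |   35,  11,  63 |   44,  12,  63
221  -29,  13,  61 |  -19,  22,  71 |  -10,  24,  72 |   -1,  23,  70 |    7,  25,  72 |   16,  24,  71 |   25,  24,  70 |   35,  18,  61 |   44,  21,  64
224  -29,  22,  60 |  -20,  24,  62 |  -11,  28,  67 |   -1,  31,  70 |    7,  33,  72 |   16,  28,  64 |   25,  29,  64 |   34,  29,  63 |   43,  28,  61
```

```bash
python3 - <<'E'
from rig import arm
import cv2,numpy as np
c=arm.capture("scene"); s=arm.read_state()
print(s["opening"],s["gripper_force"])
V,U=np.mgrid[185:216,270:325]; d=c["depth"][185:216,270:325]
W=(np.stack([(U-c["cx"])/c["fx"]*d,(V-c["cy"])/c["fy"]*d,d],-1)-c["t"])@c["R"]
t=(W-s["ee_pos"])@np.array(s["tool_rot"])*1000
for v in range(190,208): print(v," ".join("%d/%d"%(t[v-185,u-270,1],W[v-185,u-270,2]*1000) for u in range(288,308,2)))
cv2.imwrite("pics/s3.png",cv2.resize(c["pixels"][160:235,250:350],None,fx=8,fy=8,interpolation=cv2.INTER_CUBIC))
E
```

```text
-2.056045063398423e-05 0.0
190 -133/-1 46/206 45/206 53/214 52/213 47/206 53/213 -79/58 -78/59 -78/58
191 -129/0 56/215 53/212 57/215 55/213 56/214 56/213 -75/59 -74/59 -73/60
192 -125/0 57/213 57/213 58/214 57/212 58/213 57/211 -73/57 -71/59 -70/60
193 56/210 59/213 60/213 60/214 61/214 60/212 60/212 -67/61 -69/58 -69/57
194 58/209 61/212 62/213 61/211 61/211 60/209 60/209 -63/62 -62/62 -64/59
195 -117/-2 61/209 61/209 63/210 63/210 64/211 63/210 -61/60 -65/55 -59/62
196 -59/62 64/210 61/206 62/206 62/206 61/204 58/201 -60/58 -58/59 -60/58
197 -60/58 39/176 36/173 13/144 16/147 13/144 6/136 -55/60 -57/58 -56/58
198 -55/59 -55/59 6/133 13/142 11/139 17/145 8/135 -50/62 -52/60 -50/61
199 -52/60 -49/62 8/133 13/138 15/140 12/136 7/130 -47/63 -46/64 -47/61
200 -49/60 -45/64 8/129 12/133 12/132 13/134 5/124 -41/67 -45/61 -45/60
201 -43/63 -44/62 5/122 14/133 13/130 14/132 6/122 -5/106 -41/62 -41/61
202 -6/104 -3/107 -5/105 11/125 6/119 -5/104 -5/104 -4/104 -5/102 -1/106
203 -4/103 0/108 0/107 -1/106 -1/105 -2/104 0/106 0/106 0/107 0/106
204 0/105 0/105 0/105 1/106 1/105 2/106 1/105 1/104 2/105 2/105
205 3/106 3/106 2/104 5/107 4/105 4/105 4/105 5/106 3/102 4/104
206 5/104 5/105 6/105 4/103 3/101 664/924 9/108 6/103 2/98 3/99
207 7/104 4/100 6/102 7/102 6/101 5/99 6/101 4/98 3/95 5/97
```

View pics/s3.png

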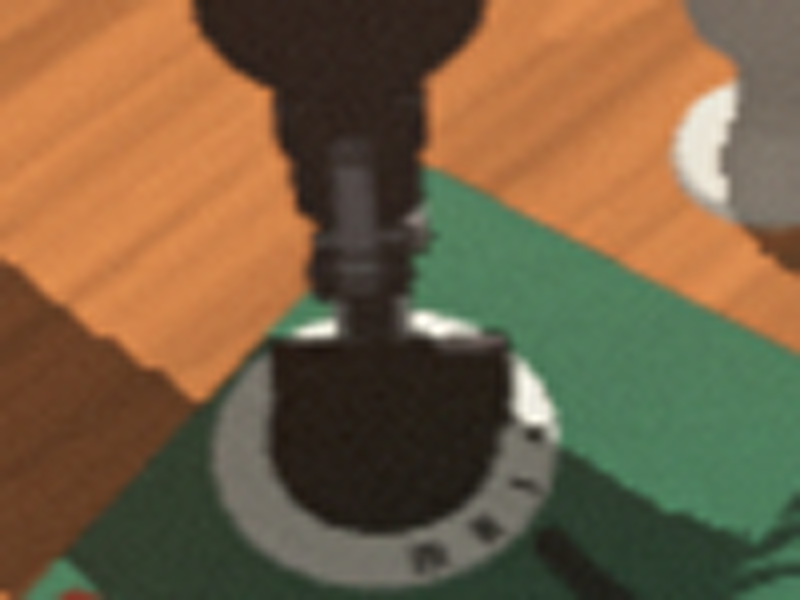

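The shut fingers seem to end above the bar, even though the TCP reading is lower than that. I'll raise the arm and measure where the fingertips really are.

Call:
drive_tool(
  increments=[
    [[0, 0, -20], 0],
    [[0, 0, -25], 0],
    [[0, 0, -15], 0],
    [[0, 0, 0], 0],
    [[0, 0, 0], 0],
  ],
)

```text
clock: 4.75
ee_pos: [0.4614, 0.0647, 0.1421]
tool_rot: [[0.661, 0.751, 0.0], [0.751, -0.661, -0.0], [0.0, 0.0, -1.0]]
contact_force: [-1.0, -0.1, -0.4]
opening: 0.0001
gripper_force: 0.0
```

```bash
python3 - <<'E'
from rig import arm
import cv2,numpy as np
c=arm.capture("scene"); s=arm.read_state()
print(s["ee_pos"],s["opening"],s["gripper_force"],s["contact_force"])
x=c["R"]@s["ee_pos"]+c["t"]; print("tcp px",x[:2]/x[2]*c["fx"]+[c["cx"],c["cy"]])
V,U=np.mgrid[0:480,0:640]; d=c["depth"]
W=(np.stack([(U-c["cx"])/c["fx"]*d,(V-c["cy"])/c["fy"]*d,d],-1)-c["t"])@c["R"]
t=(W-s["ee_pos"])@np.array(s["tool_rot"])*1000
for v in range(168,208,2): print(v," ".join("%d/%d/%d"%(t[v,u,0],t[v,u,1],W[v,u,2]*1000) for u in range(286,306,3)))
cv2.imwrite("pics/s4.png",cv2.resize(c["pixels"][140:230,235:355],None,fx=6.6,fy=6.6,interpolation=cv2.INTER_CUBIC))
E
```

```text
[0.46097732 0.06463064 0.14163744] 0.00037424823392068755 0.0 [ 0.49195568 -0.14879951 -0.00970632]
tcp px [294.25714845 193.13812411]
168 -24/-211/-1 -3/43/267 2/52/276 8/44/267 13/46/269 15/-213/-7 23/-206/0
170 -8/53/272 -3/54/273 2/54/273 8/55/273 13/57/275 15/-199/0 23/-197/1
172 -9/54/268 -3/58/272 2/59/273 7/60/273 13/60/273 14/-194/-2 22/-191/0
174 -9/58/267 -3/59/268 2/62/270 7/62/269 13/63/271 14/-183/1 22/-183/1
176 -25/-183/-3 -4/60/263 1/60/263 7/56/258 12/54/255 14/-175/2 22/-176/1
178 -25/-174/0 -7/7/199 0/13/205 5/15/207 11/7/198 14/-169/1 21/-171/0
180 -25/-166/0 -17/-165/1 -1/14/200 4/12/198 10/8/192 13/-163/0 21/-159/3
182 -25/-161/-1 -17/-158/0 -1/13/193 4/11/190 10/6/184 14/-105/58 21/-104/58
184 -26/-152/0 -18/-152/0 -2/9/182 3/8/181 5/-151/0 14/-89/69 21/-95/60
186 -26/-144/2 -18/-143/2 -10/-146/-1 -2/-144/0 7/-80/71 14/-78/73 21/-88/61
188 -26/-139/0 -18/-137/1 -10/-139/-1 -2/-138/-1 6/-79/66 13/-76/68 21/-84/58
190 -26/-131/0 -18/-131/0 -10/-132/-1 0/-76/62 6/-78/60 13/-75/62 20/-76/60
192 -26/-125/0 -18/-123/1 -8/-71/61 -1/-73/58 6/-73/58 13/-71/60 20/-71/59
194 -26/-119/0 -18/-116/1 -8/-69/57 -1/-67/58 5/-66/59 13/-66/58 20/-66/57
196 -26/-113/-1 -15/-60/61 -8/-61/59 -1/-56/64 5/-60/59 12/-59/59 19/-61/56
198 -23/-55/59 -16/-55/59 -8/-53/61 -1/-56/56 5/-52/61 12/-53/59 19/-53/59
200 -23/-50/58 -16/-48/60 -9/-46/62 -1/-45/63 5/-42/65 12/-46/60 19/-43/63
202 -20/-6/104 -14/-5/105 -7/-5/105 0/-4/106 6/-4/105 13/-4/103 19/-1/106
204 -20/0/106 -14/1/106 -7/2/107 0/2/107 6/2/106 12/3/106 19/2/105
206 -21/5/105 -14/6/106 -7/5/103 0/4/101 5/5/102 12/5/102 19/4/100
```

View pics/s4.png

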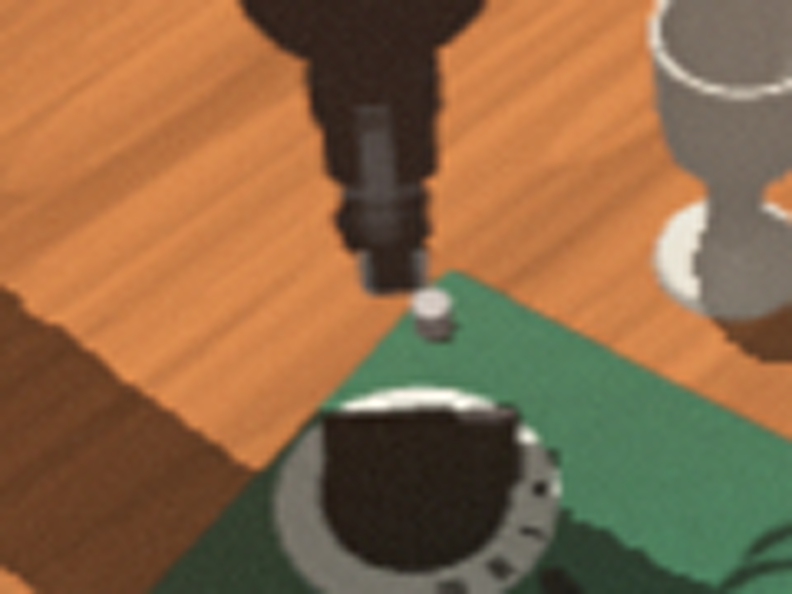

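The s4 picture shows the shut fingertips ending at about (294,184), so z is about 0.180. The reported TCP is 0.142, which means the real tips sit about 38 mm higher than reported. I'll reopen and go down to a reported z of about 0.044, checking force on the way.

Call:
drive_tool(
  increments=[
    [[0, 0, 0], 0],
    [[0, 0, 10], 0],
    [[0, 0, 15], 0],
    [[0, 0, 15], 0],
    [[0, 0, 12], 0],
  ],
  jaw=0.6,
)

```text
clock: 5.3
ee_pos: [0.4606, 0.0647, 0.0884]
tool_rot: [[0.661, 0.751, -0.002], [0.751, -0.661, -0.0], [-0.002, -0.001, -1.0]]
contact_force: [-0.2, 0.3, 0.1]
opening: 0.051
gripper_force: 0.0
```

Call:
drive_tool(
  increments=[
    [[0, 0, 5], 0],
    [[0, 0, 5], 0],
    [[0, 0, 5], 0],
    [[0, 0, 5], 0],
    [[0, 0, 0], 0],
  ],
)

```text
clock: 5.8
ee_pos: [0.4612, 0.0647, 0.0698]
tool_rot: [[0.661, 0.751, -0.001], [0.751, -0.661, -0.0], [-0.001, -0.0, -1.0]]
contact_force: [0.4, 0.5, -0.5]
opening: 0.0511
gripper_force: 0.0
```

Call:
drive_tool(
  increments=[
    [[0, 0, 6], 0],
    [[0, 0, 6], 0],
    [[0, 0, 6], 0],
    [[0, 0, 5], 0],
    [[0, 0, 0], 0],
  ],
)

```text
clock: 6.3
ee_pos: [0.4609, 0.0647, 0.0464]
tool_rot: [[0.661, 0.751, -0.001], [0.751, -0.661, -0.0], [-0.001, -0.001, -1.0]]
contact_force: [-0.5, 0.2, 0.1]
opening: 0.0515
gripper_force: 0.0
```

Call:
drive_tool(
  increments=[
    [[0, 0, 0], 0],
    [[0, 0, 0], 0],
    [[0, 0, 0], 0],
    [[0, 0, 0], 0],
    [[0, 0, 0], 0],
  ],
  jaw=0,
)

```text
clock: 6.8
ee_pos: [0.4603, 0.066, 0.0476]
tool_rot: [[0.66, 0.751, -0.001], [0.751, -0.66, 0.001], [-0.0, -0.002, -1.0]]
contact_force: [-2.5, 3.7, 4.6]
opening: 0.0126
gripper_force: 58.9
```

```bash
python3 off.py
```

```text
6.8 [0.4603 0.066  0.0476] yaw 48.693515215171736 tool mm to axis [ -0.3   1.1 -32.4]
[-0.13  0.62 -0.1   2.15  0.16  0.38 -1.08] [-2.5  3.7  4.6] [ 0.58  0.62 -0.12] 0.01262642571268577 58.90847325325012
```

Call:
drive_tool(
  increments=[
    [[0, -1, 0], 3],
    [[0, 0, 0], 4],
    [[0, 0, 0], 4],
    [[0, 0, 0], 4],
    [[0, 0, 0], 4],
  ],
)

```text
clock: 7.3
ee_pos: [0.4604, 0.0659, 0.0477]
tool_rot: [[0.87, 0.493, -0.0], [0.493, -0.87, 0.0], [0.0, -0.0, -1.0]]
contact_force: [-1.6, 0.3, 3.3]
opening: 0.0127
gripper_force: 58.8
```

```bash
python3 off.py
```

```text
7.3 [0.4604 0.0659 0.0477] yaw 29.540553050149683 tool mm to axis [  0.1   1.  -32.3]
[-0.19  0.62 -0.02  2.15  0.03  0.37 -1.29] [-1.6  0.3  3.3] [0.11 0.26 0.11] 0.012668528610482803 58.8406777381897
```

Call:
drive_tool(
  increments=[
    [[0, 0, 0], 5],
    [[0, 0, 0], 5],
    [[0, 0, 0], 5],
    [[0, 0, 0], 5],
    [[0, 0, 0], 5],
  ],
)

```text
clock: 7.8
ee_pos: [0.4604, 0.0657, 0.0477]
tool_rot: [[0.997, 0.079, -0.0], [0.079, -0.997, 0.0], [-0.0, -0.0, -1.0]]
contact_force: [-1.6, 1.0, 3.3]
opening: 0.0125
gripper_force: 58.8
```

Call:
drive_tool(
  increments=[
    [[0, 0, 0], 5],
    [[0, 0, 0], 5],
    [[0, 0, 0], 5],
    [[0, 0, 0], 5],
    [[0, 0, 0], 5],
  ],
)

```text
clock: 8.3
ee_pos: [0.4604, 0.0656, 0.0477]
tool_rot: [[0.937, -0.35, -0.0], [-0.35, -0.937, 0.0], [-0.0, -0.0, -1.0]]
contact_force: [-1.8, -0.2, 3.9]
opening: 0.0131
gripper_force: 58.9
```

```bash
python3 off.py
```

```text
8.3 [0.4604 0.0656 0.0477] yaw -20.484166840615952 tool mm to axis [  0.8   0.3 -32.3]
[-0.34  0.63  0.19  2.15 -0.31  0.39 -1.82] [-1.8 -0.2  3.9] [-0.15  0.32  0.22] 0.013090789919148329 58.88989984989166
```

Call:
drive_tool(
  increments=[
    [[0, 0, 0], 4],
    [[0, 0, 0], 3],
    [[0, 0, 0], 1],
    [[0, 0, 0], 0],
    [[0, 0, 0], 0],
  ],
)

```text
clock: 8.8
ee_pos: [0.4604, 0.0655, 0.0476]
tool_rot: [[0.881, -0.473, -0.0], [-0.473, -0.881, 0.0], [-0.0, -0.0, -1.0]]
contact_force: [-1.7, -1.2, 5.3]
opening: 0.0129
gripper_force: 59.2
```

```bash
python3 off.py; python3 - <<'E'
from rig import arm
import cv2,numpy as np
c=arm.capture("scene"); s=arm.read_state()
V,U=np.mgrid[180:230,265:330]; d=c["depth"][180:230,265:330]
W=(np.stack([(U-c["cx"])/c["fx"]*d,(V-c["cy"])/c["fy"]*d,d],-1)-c["t"])@c["R"]
X=W[(W[...,2]>.099)&(W[...,2]<.111)]; ev,E=np.linalg.eigh(np.cov(X[:,:2].T)); print(len(X),"bar dir",np.degrees(np.arctan2(E[1,1],E[0,1])),np.sqrt(ev))
a=c["pixels"][150:270,230:370]; b=arm.capture("top")["pixels"][250:370,220:360]
cv2.imwrite("pics/s5.png",cv2.resize(np.hstack([a,b]),None,fx=2.8,fy=2.8,interpolation=cv2.INTER_CUBIC))
E
```

```text
8.8 [0.4604 0.0655 0.0476] yaw -28.2512984742097 tool mm to axis [  0.8   0.1 -32.4]
[-0.36  0.63  0.23  2.15 -0.36  0.39 -1.9 ] [-1.7 -1.2  5.3] [-0.16  0.45  0.28] 0.012945454424140978 59.21535909175873
164 bar dir 149.3787651479963 [0.0078206  0.01671471]
```

View pics/s5.png

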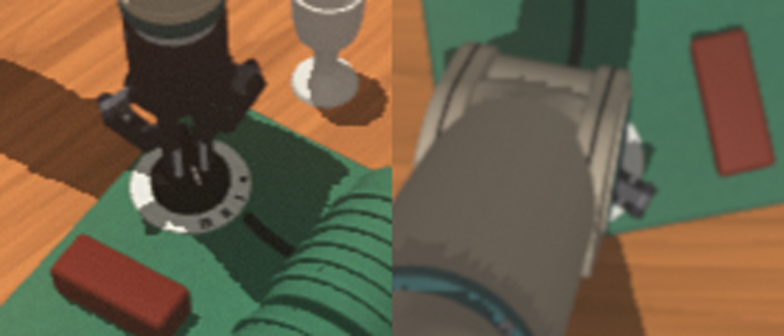

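The s5 picture shows the bar between the fingers, turned towards notch 3. The moment of 0.28 N m matches the expected effort there, and the goblet and compound haven't moved. I'll hold it now.

Call:
drive_tool(
  increments=[
    [[0, 0, 0], 0],
    [[0, 0, 0], 0],
    [[0, 0, 0], 0],
    [[0, 0, 0], 0],
    [[0, 0, 0], 0],
  ],
)

```text
clock: 9.4
ee_pos: [0.4604, 0.0655, 0.0476]
tool_rot: [[0.881, -0.473, -0.0], [-0.473, -0.881, 0.0], [-0.001, -0.0, -1.0]]
contact_force: [-1.7, -0.8, 5.5]
opening: 0.0125
gripper_force: 59.2
```

Call:
drive_tool(
  increments=[
    [[0, 0, 0], 0],
    [[0, 0, 0], 0],
    [[0, 0, 0], 0],
    [[0, 0, 0], 0],
    [[0, 0, 0], 0],
  ],
)

```text
clock: 9.9
ee_pos: [0.4604, 0.0655, 0.0476]
tool_rot: [[0.881, -0.473, -0.0], [-0.473, -0.881, 0.0], [-0.001, -0.0, -1.0]]
contact_force: [-2.4, -0.8, 5.6]
opening: 0.0129
gripper_force: 59.2
```

Call:
drive_tool(
  increments=[
    [[0, 0, 0], 0],
    [[0, 0, 0], 0],
    [[0, 0, 0], 0],
    [[0, 0, 0], 0],
    [[0, 0, 0], 0],
  ],
)

```text
clock: 10.4
ee_pos: [0.4603, 0.0655, 0.0476]
tool_rot: [[0.881, -0.473, -0.0], [-0.473, -0.881, 0.0], [-0.001, -0.0, -1.0]]
contact_force: [-2.3, -1.3, 5.1]
opening: 0.0129
gripper_force: 59.2
```

Call:
drive_tool(
  increments=[
    [[0, 0, 0], 0],
    [[0, 0, 0], 0],
    [[0, 0, 0], 0],
    [[0, 0, 0], 0],
    [[0, 0, 0], 0],
  ],
)

```text
clock: 10.9
ee_pos: [0.4604, 0.0655, 0.0476]
tool_rot: [[0.881, -0.473, -0.0], [-0.473, -0.881, 0.0], [-0.001, -0.0, -1.0]]
contact_force: [-0.8, -0.5, 5.7]
opening: 0.0124
gripper_force: 59.2
```

Call:
drive_tool(
  increments=[
    [[0, 0, 0], 0],
    [[0, 0, 0], 0],
    [[0, 0, 0], 0],
    [[0, 0, 0], 0],
    [[0, 0, 0], 0],
  ],
)

```text
clock: 11.4
ee_pos: [0.4604, 0.0655, 0.0476]
tool_rot: [[0.881, -0.473, -0.0], [-0.473, -0.881, 0.0], [-0.0, -0.0, -1.0]]
contact_force: [-2.0, -0.7, 6.0]
opening: 0.013
gripper_force: 59.2
```

Call:
drive_tool(
  increments=[
    [[0, 0, 0], 0],
    [[0, 0, 0], 0],
    [[0, 0, 0], 0],
    [[0, 0, 0], 0],
    [[0, 0, 0], 0],
  ],
)

```text
clock: 11.9
ee_pos: [0.4604, 0.0655, 0.0477]
tool_rot: [[0.881, -0.473, -0.0], [-0.473, -0.881, 0.0], [-0.0, -0.0, -1.0]]
contact_force: [-1.8, -0.1, 5.7]
opening: 0.0129
gripper_force: 59.2
```

Call:
drive_tool(
  increments=[
    [[0, 0, 0], 0],
    [[0, 0, 0], 0],
    [[0, 0, 0], 0],
    [[0, 0, 0], 0],
    [[0, 0, 0], 0],
  ],
)

```text
clock: 12.4
ee_pos: [0.4604, 0.0655, 0.0477]
tool_rot: [[0.881, -0.473, -0.0], [-0.473, -0.881, 0.0], [-0.0, -0.0, -1.0]]
contact_force: [-1.5, -0.7, 4.9]
opening: 0.0128
gripper_force: 59.2
```

```bash
python3 off.py; python3 - <<'E'
from rig import arm
import cv2,numpy as np
c=arm.capture("scene"); s=arm.read_state()
V,U=np.mgrid[180:230,265:330]; d=c["depth"][180:230,265:330]
W=(np.stack([(U-c["cx"])/c["fx"]*d,(V-c["cy"])/c["fy"]*d,d],-1)-c["t"])@c["R"]
g=cv2.GaussianBlur(c["pixels"],(1,1),0)[180:230,265:330].astype(int)
t=(W-[.461,.065,0])@np.array(s["tool_rot"])*1000
for lo,hi in((18,38),(-30,-18)):
    k=(W[...,2]>.1)&(W[...,2]<.110)&(t[...,0]>lo)&(t[...,0]<hi)&(abs(t[...,1])<14)
    print(lo,k.sum(),t[k].mean(0) if k.any() else "")
E
```

```text
12.4 [0.4604 0.0655 0.0477] yaw -28.25173395679228 tool mm to axis [  0.8   0.1 -32.3]
[-0.36  0.63  0.23  2.15 -0.36  0.39 -1.9 ] [-1.5 -0.7  4.9] [-0.16  0.48  0.28] 0.012834353975392253 59.21440243721008
18 36 [  28.93531668   -2.56909442 -105.37656276]
-30 11 [ -23.92430289   -5.55784598 -104.86252163]
```

```bash
python3 -c "
from rig import arm
print(arm.job_done())"
```

```text
the job is handed in; nothing more can be done
None
```

I turned the left control (the wheel's spindle) to its third notch, held it there about 3.6 s, and handed the job in still gripping it; the right control was never touched, and no verdict came back.

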